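# Fit a tube-rack plate in an interlocked bench drawer

## Robot

A 6-joint arm with a two-finger parallel gripper is mounted at the origin on the work surface. World frame = base frame: x ahead of the robot, y to its left, z up, the work surface at z = 0. Lengths are in m, angles in rad, forces in N, time in s.
With the tool pointing down it reaches from about 0.375 to 0.9 m from the base axis. Payload 3.1 kg.
Tool frame: the origin (TCP) lies midway between the tips of the shut fingers; the grasp point (between the pads) lies 19 mm behind it; z points along the fingers, x is the direction in which the jaws open and shut, and the axes are right-handed (so a half turn about z gives the same grasp; the last joint's range is limited). The gripper opens to 85 mm and grips with 20 to 120 N. Pads are 22 mm wide; open, the fingers measure 114 mm over their backs; the gripper's body (76 mm by 85 mm) begins 54 mm behind the grasp point. The pads swing forward as they close: fully open they stand 13 mm farther back than shut.
Start: joints at [-1.363, 0.527, 1.433, -0, 1.181, -0.178], TCP at [0.235, -0.579, 0.231] pointing down, gripper open.
Joint ranges: [-3.08, 3.08], [-0.75, 2.2], [0.22, 2.44], [-1.43, 4.57], [0, 2.65], [-2.85, 2.85]. Speed limits (rad/s): [2.79, 2.79, 3.14, 3.14, 3.14, 3.14].

## Interface

Orientations are given as a unit quaternion [x, y, z, w].
In Python, from bench import manip gives the robot as it stands. The module is installed in compiled form; this text tells all that it offers.
- The arm moves only by the tool step_arm, never from a script. Its argument "moves" is a list that holds one entry, the list of rows, each a list of 5 numbers: the shift along the tool's x, y, z in m, then the turn about the tool's z in rad, then the finger opening in m, from 0 to 0.0854. In form: [[[dx, dy, dz, spin, hand], ...]]. A call has exactly 8 rows; each row shifts and turns the commanded pose from where the row before left it, along the tool's axes as they then stand; what a row does not reach is not made up. A row lasts 1/10 s, in which the tool goes at most 50 mm and 8.59 degrees, less where a joint would pass 70% of its speed; a pose out of reach is approached as far as the arm can. A call with a gripper value outside its range is refused whole. The fingers move at their own pace and stop on an object; "newtons" is the grip in N (left out, the last holds). Time passes only in rows, so rows that do not move let the fingers close, or fill a call up. It gives the time, the measured TCP pose, the force and the opening at its end, in the units of the state.
- manip.state(): the state, without advancing time (a new reading comes with each control period).
- manip.read_camera(name): name is "side" or "top"; returns a dict with "frame" (420x560x3 uint8, red, green, blue), "z_map" (420x560 float32, m along the optical axis (not along the pixel's ray), 0 where there is no reading), "fx", "fy", "cx", "cy" (pixels), "view" (4x4, takes a point from world to camera coordinates). Camera axes: x right, y down, z forward; pixel columns grow to the right and rows downward; lengths in m; the calibration is good to about 2 mm. A picture is of the moment at which its call begins.
- manip.finish_job(): hands the job in, once; it reports no verdict.
Trained networks look in the newest picture that a camera, given by its name, has taken for a name from the list of things; names that differ only in an ending like _2 or _b are one class to them, and where a whole thing is asked for, a point or a joint stands for the part that bears it (a point fixed in the world has none). Each returns a list of dicts, best first, with "score" (0 to 1); they miss things now and then, are a little off and sometimes report something else, mostly with a low value. They report only what shows in the picture. A call takes as long as a camera call. They do not tell look-alikes from the thing itself.
- manip.look_for(camera, target): "extent" ([centre column, centre row, width, height] in pixels, round what is visible of it).
- manip.mark_of(camera, target): "centre" ([row, column] in pixels: a listed point, or the origin of a listed thing).
The state is a dict: "clock": time; "joint_positions": joint angles; "qd": joint speeds; "joint_efforts": joint torques, N m; "eef_pos": TCP position; "eef_rot": TCP orientation; "wrist_force": force on the tool from outside, world axes, zero at the start; "moment": the same for the moment, N m; "grip_width": finger opening in m.
Only numpy, scipy, OpenCV 4.12 (cv2) and the standard library are available. Lean on these libraries where they do the work, as an engineer would, in place of code of your own. Each camera call takes 0.05 s, during which the arm holds its last target.

## Task

The bench cabinet has an interlock that lets only one of its two drawers be out at a time. Push the open drawer fully shut, then pull the other drawer out as far as it goes and leave it out. Fit the loose aluminium rack plate into that drawer: its two ears go down into the clip-lined slots on the drawer's side walls, pressed past the spring clips until the plate sits flat on the ledges, then let go; do not knock over the wash bottle or the jar.

Things in the scene. Friction and masses are not known exactly. Their poses are not given: they have to be found in the camera images.
- cabinet: White fixed bench-top cabinet, 270 deep x 360 wide x 135 mm high, two drawers side by side (either may be the open one), turned a few degrees. Origin: centre of its underside; x points from the drawer fronts into the cabinet, z up. Shut fronts stand 135 mm before the origin. While one drawer is more than a few mm out, a hidden pin locks the other (up to 4 mm play).
- drawer_a (a joint): How far the drawer that is open at the start stands out, m: 0 fully shut, 0.15 at its end stop. Slides along the cabinet's x with about 3 N friction and stays where left. It already holds a fitted rack plate like the loose one.
- drawer_b (a joint): How far the other drawer (shut at the start) stands out, m: 0 shut, 0.15 at its end stop. About 3 N friction, stays where left.
- handle_a (a point): Middle of the bar of drawer_a's blue U-handle; axes as the cabinet's. The bar is 10 mm thick, 90 mm long along y, 111 mm above the bench, its middle 42 mm in front of the drawer front (37 mm clear behind it). The drawer front is 155 mm wide, its top edge 12 mm above the bar's middle; the cabinet's top is 24 mm above the bar's middle.
- handle_b (a point): Middle of the bar of drawer_b's handle, same sizes and axes as handle_a.
- bracket (a point): In drawer_b: the point where plate_mid must come when the plate is seated; axes as the cabinet's; moves with the drawer. It is 80 mm behind the drawer front, 71.5 mm above the bench, midway between the two slots. Two cross bars 27 mm before and behind it, level with the ledges, also carry the plate. Drawer 127 mm wide inside, side walls 52 mm high; its front rises 51.5 mm above this point.
- slot_left (a point): Centre of the ledge (bottom) of the left (+y) slot in drawer_b, 28.5 mm below and 56.75 mm beside the bracket point. The slot, open upwards, is 15 mm wide (x) and 13.5 long (y); its two steel posts rise 21 mm above the ledge, with tops rounded at 5 mm radius. A spring clip in the rear face narrows it by about 3.5 mm, 10.5 mm above the ledge; both clips together take 5 to 10 N to pass.
- slot_right (a point): Centre of the ledge (bottom) of the right (-y) slot in drawer_b, 28.5 mm below and 56.75 mm beside the bracket point. The slot, open upwards, is 15 mm wide (x) and 13.5 long (y); its two steel posts rise 21 mm above the ledge, with tops rounded at 5 mm radius. A spring clip in the rear face narrows it by about 3.5 mm, 10.5 mm above the ledge; both clips together take 5 to 10 N to pass.
- plate_mid (a point): Loose aluminium rack plate 70 (x) x 92 (y) x 5 mm, 160 g. An ear 12 wide (x), 12 long, 6 thick in the middle of each y side: 116 mm over the ears. Upright tab in its middle, 34 (x) x 10 (y) mm, top 57 mm above the underside. This point: the centre, 28.5 mm above the underside; z up, y along the ears. Lies flat on the bench, tab up, left or right of the cabinet; fits either way round.
- wash_bottle: White plastic wash bottle, 70 mm across, 205 mm high, standing beside the cabinet on its left (+y); origin at the centre of its underside.
- jar: Amber jar, 72 mm across, 120 mm high, standing beside the cabinet on its right (-y); origin at the centre of its underside.
There are look-alikes about, which are no part of the job. What is shaped like the part that bears plate_mid but green or pink is not meant.

How it is judged:
By the outcome, as a careful person would: the job done as asked, in the order asked, and still so for the second after the job is handed in, with the robot touching nothing.
It also fails if it takes over 72 s, if anything falls off the work surface, if the arm or the gripper's body presses on something with over 40 N, if the wrist force passes 120 N, or if a joint passes its speed limit or range.

## Working session

There is one attempt and no reset: what is moved stays moved. The work goes in short steps, Python scripts to look and compute and a tool call to move; the robot and the scene stay as the last step left them, time stands still between calls to the robot, and variables do not carry over. Pictures are saved under pics/ and viewed, and the job is handed in when it is done.

Besides the shell and the picture viewer there is one more tool, called in YAML: its name, and indented under it one key for each argument. step_arm: Moves the arm, as the interface text tells. Its arguments: {"type":"object","properties":{"moves":{"type":"array","items":{"type":"array","items":{"type":"array","items":{"type":"number"}}}},"newtons":{"type":"number"}},"required":["moves"]}

```bash
mkdir -p pics; cat > h.py <<'E'
import numpy as np, cv2
from bench import manip
def snap(cam,fn=None):
    d=manip.read_camera(cam)
    if fn: cv2.imwrite('pics/'+fn,d['frame'][:,:,::-1])
    return d
def unproj(d,r,c,z=None):
    # r,c pixel ; uses depth map (median 3x3) unless world plane height z is given
    V=np.linalg.inv(d['view'])
    ray=np.array([(c-d['cx'])/d['fx'],(r-d['cy'])/d['fy'],1.0])
    if z is None:
        ri,ci=int(round(r)),int(round(c)); p=d['z_map'][max(ri-1,0):ri+2,max(ci-1,0):ci+2]; p=p[p>0]
        k=np.median(p) if len(p) else 0
    else:
        o=V[:3,3]; w=V[:3,:3]@ray; k=(z-o[2])/w[2]
    return (V@np.append(ray*k,1))[:3]
def proj(d,p):
    q=d['view']@np.append(p,1); return np.array([d['fy']*q[1]/q[2]+d['cy'], d['fx']*q[0]/q[2]+d['cx']])
def cloud(d):
    V=np.linalg.inv(d['view']); z=d['z_map']; r,c=np.indices(z.shape)
    P=np.stack([(c-d['cx'])/d['fx']*z,(r-d['cy'])/d['fy']*z,z],-1)
    W=P@V[:3,:3].T+V[:3,3]; W[z<=0]=np.nan; return W
E
python3 - <<'E'
from h import *
np.set_printoptions(precision=4,suppress=True)
for cam in('top','side'):
    d=snap(cam,cam+'0.png')
    print(cam,d['fx'],d['cx'],d['cy'],np.linalg.inv(d['view'])[:3])
    for t in ['cabinet','handle_a','handle_b','bracket','slot_left','slot_right','plate_mid','wash_bottle','jar']:
        print(t,[(np.round(x['centre'],1).tolist(),round(x['score'],2)) for x in manip.mark_of(cam,t)][:4],[(np.round(x['extent']).tolist(),round(x['score'],2)) for x in manip.look_for(cam,t)][:4])
print(manip.state())
E
```

```text
top 384.5779881732599 276.1904797034394 207.17436946816852 [[-0.0059 -0.9786  0.2056  0.4408]
 [-1.      0.0055 -0.0028 -0.0601]
 [ 0.0016 -0.2056 -0.9786  1.0452]]
cabinet [([168.6, 243.5], 0.65)] [([236.0, 158.0, 146.0, 109.0], 0.84)]
handle_a [([266.1, 271.4], 0.63), ([224.6, 196.6], 0.6)] [([271.0, 236.0, 63.0, 68.0], 0.66), ([202.0, 217.0, 67.0, 25.0], 0.6)]
handle_b [([266.1, 271.4], 0.63), ([224.6, 196.6], 0.6)] [([271.0, 236.0, 63.0, 68.0], 0.66), ([202.0, 217.0, 67.0, 25.0], 0.6)]
bracket [] [([204.0, 214.0, 69.0, 30.0], 0.95)]
slot_left [] []
slot_right [] [([203.0, 215.0, 70.0, 24.0], 0.61), ([273.0, 234.0, 64.0, 66.0], 0.34)]
plate_mid [([258.8, 452.8], 0.96), ([293.8, 338.3], 0.86), ([272.8, 393.7], 0.76), ([208.4, 415.2], 0.66)] [([448.0, 262.0, 43.0, 40.0], 0.95), ([392.0, 273.0, 40.0, 28.0], 0.91), ([337.0, 295.0, 44.0, 39.0], 0.82), ([414.0, 212.0, 30.0, 40.0], 0.66)]
wash_bottle [([217.8, 139.1], 0.57)] [([122.0, 208.0, 60.0, 47.0], 0.92), ([370.0, 213.0, 38.0, 30.0], 0.69)]
jar [([215.2, 363.7], 0.89)] [([372.0, 212.0, 40.0, 32.0], 0.65)]
side 401.10908954360855 27
[... 912 characters left out ...]
, ([323.0, 162.0, 23.0, 22.0], 0.61), ([349.0, 191.0, 28.0, 22.0], 0.58)]
wash_bottle [([307.3, 188.8], 0.66)] [([179.0, 297.0, 51.0, 41.0], 0.57)]
jar [([184.3, 306.9], 0.69)] [([307.0, 173.0, 21.0, 32.0], 0.96)]
{'clock': 1.9, 'joint_positions': array([-1.3635,  0.5275,  1.4327,  0.    ,  1.1814, -0.1785]), 'qd': array([-0.0001,  0.0029,  0.0004,  0.    ,  0.0002, -0.0001]), 'joint_efforts': array([  0.0003, -44.2302, -17.8418,  -0.0003,   0.0009,   0.    ]), 'eef_pos': array([ 0.2352, -0.579 ,  0.2313]), 'eef_rot': array([ 0.8295, -0.5584, -0.    , -0.    ]), 'wrist_force': array([-0.707 , -0.1561,  0.0304]), 'moment': array([-0.0015,  0.0084,  0.0119]), 'grip_width': 0.08540816422541686}
```

View pics/top0.png

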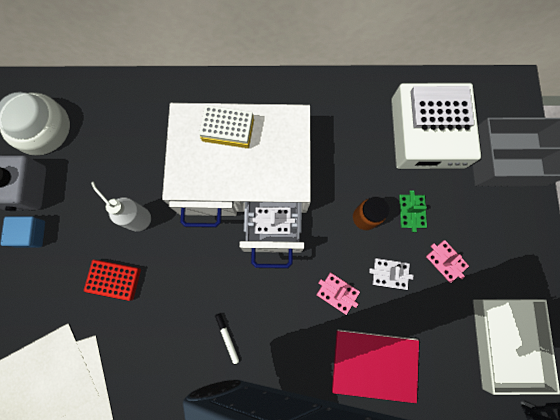

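View pics/side0.png

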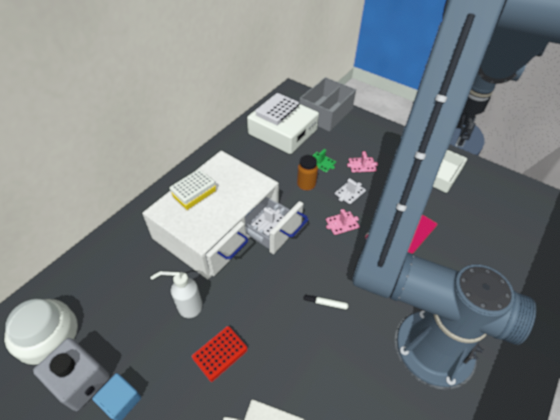

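```bash
python3 - <<'E'
import cv2,numpy as np
t=cv2.imread('pics/top0.png');s=cv2.imread('pics/side0.png')
a=cv2.resize(t[180:330,310:490],None,fx=4,fy=4,interpolation=cv2.INTER_CUBIC)
cv2.imwrite('pics/crop_plates.png',a)
b=cv2.resize(s[140:300,150:400],None,fx=3.2,fy=3.2,interpolation=cv2.INTER_CUBIC)
cv2.imwrite('pics/crop_side.png',b)
E
```

```text
(no output)
```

View pics/crop_plates.png

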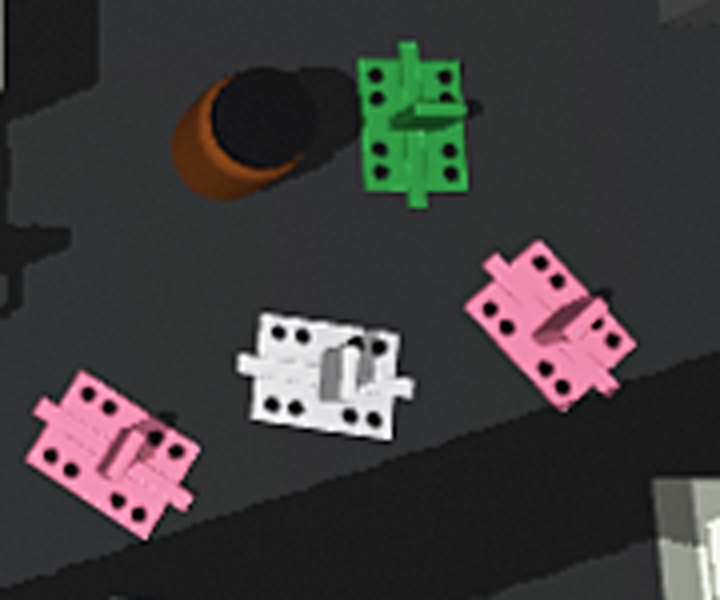

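View pics/crop_side.png

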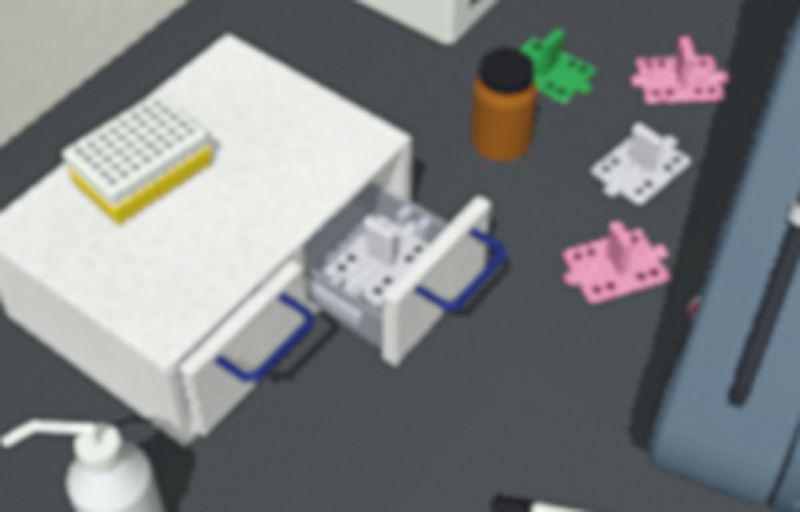

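The open drawer is the right one, with its handle at about (272,262) in the top view; the left drawer's handle is at (202,218). There are four loose plates: white at (391,273), pink at (338,293) and (447,260), and green at (413,211). A fitted white plate sits in the open drawer at (272,220). The white one at (391,273) is the loose aluminium plate, and the crop confirms it. Next I'll get metric positions.

```bash
cat > meas.py <<'E'
from h import *
np.set_printoptions(precision=4,suppress=True)
def cabinet(d,W):
    z=W[...,2]
    m=(np.abs(z-0.135)<0.006)&(W[...,0]>0.4)&(W[...,0]<1.0)&(np.abs(W[...,1])<0.4)
    n,l,s,c=cv2.connectedComponentsWithStats(m.astype(np.uint8))
    k=1+np.argmax(s[1:,4]); P=W[l==k]
    r=cv2.minAreaRect((P[:,:2]*1000).astype(np.float32))
    return r,np.median(P[:,2])
def hsv(d): return cv2.cvtColor(d['frame'],cv2.COLOR_RGB2HSV)
def blue(d): 
    h=hsv(d); return (h[...,0]>105)&(h[...,0]<130)&(h[...,1]>130)&(h[...,2]>40)
E
python3 - <<'E'
from meas import *
D={c:snap(c) for c in('top','side')}
import pickle; pickle.dump(D,open('d0.pkl','wb'))
for c,d in D.items():
    W=cloud(d); r,z=cabinet(d,W); print(c,'cab',r,cv2.boxPoints(r)/1000,z)
    m=blue(d)&(W[...,2]>0.09)&(W[...,2]<0.13)
    n,l,s,ce=cv2.connectedComponentsWithStats(m.astype(np.uint8),connectivity=8)
    for k in range(1,n):
        if s[k,4]>30:
            P=W[l==k]; print('handle',s[k],P[:,:3].mean(0),np.median(P[:,2]),cv2.minAreaRect((P[:,:2]*1000).astype(np.float32)))
d=D['top'];W=cloud(d);h=hsv(d)
m=(h[...,1]<50)&(h[...,2]>110)&(np.abs(W[...,2])<0.012)
m[:,:365]=0;m[:,420:]=0;m[:250]=0;m[300:]=0
n,l,s,ce=cv2.connectedComponentsWithStats(m.astype(np.uint8))
k=1+np.argmax(s[1:,4]);P=W[l==k];print('plate',s[k],P.mean(0),cv2.minAreaRect((P[:,:2]*1000).astype(np.float32)))
reg=np.zeros_like(m);reg[245:300,365:420]=1
T=W[reg.astype(bool)&(W[...,2]>0.045)];print('tabtop',len(T),T.mean(0),T[:,2].max(),cv2.minAreaRect((T[:,:2]*1000).astype(np.float32)))
for nm,(r0,r1,c0,c1) in dict(bottle=(180,240,85,155),jar=(190,235,350,395)).items():
    Q=W[r0:r1,c0:c1].reshape(-1,3);Q=Q[Q[:,2]>0.06];print(nm,Q.min(0),Q.max(0))
E
```

```text
top cab ((776.1968994140625, 31.891128540039062), (360.6656494140625, 256.58160400390625), 88.74567413330078) [[ 0.644  -0.1456]
 [ 0.9005 -0.1512]
 [ 0.9084  0.2094]
 [ 0.6519  0.215 ]] 0.13513748376429352
handle [181 208  40  19 244] [0.6036 0.1235 0.1152] 0.1153063812897831 ((612.666259765625, 124.23770141601562), (98.4864730834961, 46.03876876831055), 89.43009185791016)
handle [251 248  42  20 252] [ 0.5028 -0.0499  0.1152] 0.1153142553100932 ((511.6075134277344, -50.678810119628906), (98.69517517089844, 45.42513656616211), 87.97943115234375)
side cab ((777.02197265625, 34.69029235839844), (362.4259338378906, 259.41839599609375), 89.08145141601562) [[ 0.6444 -0.1444]
 [ 0.9038 -0.1486]
 [ 0.9096  0.2138]
 [ 0.6502  0.218 ]] 0.13367339983289606
handle [281 212  27  25  88] [ 0.4992 -0.051   0.1134] 0.11331516340539832 ((509.24310302734375, -48.427764892578125), (96.92796325683594, 43.061485290527344), 89.92825317382812)
handle [218 233  30  26  83] [0.5986 0.13   0.114 ] 0.11418587765213895 ((609.6597900390625, 128.52488708496094), (93.58607482910156, 42.1854133605957), 88.30953216552734)
plate [369 258  45  32 783] [ 0.4765 -0.3658  0.005 ] ((477.05780029296875, -368.3599853515625), (117.19318389892578, 72.04400634765625), 81.0262451171875)
tabtop 71 [ 0.4758 -0.3673  0.0548] 0.059717601907086415 ((475.2904357910156, -368.199462890625), (10.210165023803711, 32.98732376098633), 82.54689025878906)
bottle [0.5937 0.2793 0.0607] [0.6833 0.3633 0.2083]
jar [ 0.5938 -0.3377  0.0603] [ 0.6614 -0.2719  0.1244]
```

step_arm:
  moves:
    - [[0, 0, 0.006, -0.146, 0.04], [0, 0, 0.006, -0.146, 0.04], [0, 0, 0.006, -0.146, 0.04], [0, 0, 0.006, -0.146, 0.04], [0, 0, 0.006, -0.146, 0.04], [0, 0, 0.006, -0.146, 0.04], [0, 0, 0.006, -0.146, 0.04], [0, 0, 0.006, -0.146, 0.04]]
  newtons: 40

```text
clock: 2.8
eef_pos: [0.2352, -0.5791, 0.1831]
eef_rot: [1.0, -0.005, 0.0, 0.0]
wrist_force: [-0.2, 0.4, -0.3]
grip_width: 0.04
```

```bash
cat > go.py <<'E'
from h import *
import sys
np.set_printoptions(precision=4,suppress=True)
def where():
    s=manip.state(); x,y,z,w=s['eef_rot']; ang=np.degrees(np.arctan2(2*(x*y+z*w),1-2*(y*y+z*z)))
    return s,ang
def to(p,deg,z=None):
    s,a=where(); d=np.array(p)-s['eef_pos']; t=np.radians(a)
    sp=-(np.radians(deg-a)); sp=(sp+np.pi/2)%np.pi-np.pi/2
    print('t',round(s['clock'],2),'pos',s['eef_pos'],'ang',round(a,2),'F',s['wrist_force'],'M',s['moment'],'w',round(s['grip_width'],4),'j6',round(s['joint_positions'][5],2))
    print('tool shift',np.round([d[0]*np.cos(t)+d[1]*np.sin(t), d[0]*np.sin(t)-d[1]*np.cos(t), -d[2]],4),'spin',round(sp,4))
if __name__=='__main__':
    v=list(map(float,sys.argv[1:5])); to(v[:3],v[3])
E
python3 go.py 0.4933 -0.0495 0.18 -1.1
```

```text
t 2.8 pos [ 0.2352 -0.5791  0.1831] ang -0.63 F [-0.1832  0.4084 -0.2996] M [0.0634 0.0328 0.0233] w 0.04 j6 -1.35
tool shift [ 0.2522 -0.5324  0.0031] spin 0.0083
```

step_arm:
  moves:
    - [[0.021, -0.044, 0, 0, 0.04], [0.021, -0.044, 0, 0, 0.04], [0.021, -0.044, 0, 0, 0.04], [0.021, -0.044, 0, 0, 0.04], [0.021, -0.044, 0, 0, 0.04], [0.021, -0.044, 0, 0, 0.04], [0.021, -0.044, 0, 0, 0.04], [0.021, -0.044, 0, 0, 0.04]]

```text
clock: 3.6
eef_pos: [0.41, -0.2284, 0.1836]
eef_rot: [1.0, -0.009, 0.0, 0.0]
wrist_force: [0.0, -0.8, 0.0]
grip_width: 0.0403
```

```bash
python3 go.py 0.4933 -0.0495 0.18 -1.1
```

```text
t 3.6 pos [ 0.41   -0.2284  0.1836] ang -1.0 F [ 0.0019 -0.795   0.0362] M [ 0.0366 -0.085   0.0209] w 0.0403 j6 -0.73
tool shift [ 0.0802 -0.1804  0.0036] spin 0.0017
```

step_arm:
  moves:
    - [[0.016, -0.036, 0, 0, 0.036], [0.016, -0.036, 0, 0, 0.036], [0.016, -0.036, 0, 0, 0.036], [0.016, -0.036, 0, 0, 0.036], [0.015, -0.036, 0, 0, 0.036], [0, 0, 0.01, 0, 0.036], [0, 0, 0.01, 0, 0.036], [0, 0, 0.01, 0, 0.036]]

```text
clock: 4.4
eef_pos: [0.4908, -0.0519, 0.1525]
eef_rot: [1.0, -0.009, -0.0, 0.0]
wrist_force: [-0.0, 0.1, 0.1]
grip_width: 0.0359
```

```bash
python3 go.py 0.4933 -0.0495 0.092 -1.1; python3 - <<'E'
from h import *
d=snap('side','side1.png');cv2.imwrite('pics/side1c.png',cv2.resize(d['frame'][140:300,150:400,::-1],None,fx=3.2,fy=3.2,interpolation=cv2.INTER_CUBIC))
E
```

```text
t 4.4 pos [ 0.4908 -0.0519  0.1525] ang -1.0 F [-0.0484  0.1353  0.0821] M [-0.0293 -0.0139  0.0208] w 0.0359 j6 -0.31
tool shift [ 0.0025 -0.0025  0.0605] spin 0.0018
```

View pics/side1c.png

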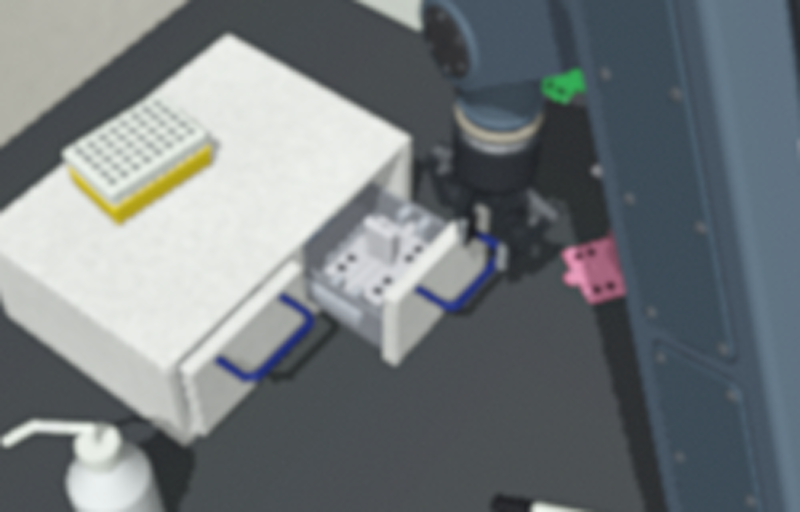

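```bash
python3 - <<'E'
from h import *
d=snap('top','top1.png');cv2.imwrite('pics/top1c.png',cv2.resize(d['frame'][160:300,190:340,::-1],None,fx=4,fy=4,interpolation=cv2.INTER_CUBIC))
print(proj(d,[.4908,-.0519,.1525]),proj(d,[.4933,-.0495,.111]))
import pickle; s=pickle.load(open('d0.pkl','rb'))['side']
r=proj(s,[.4908,-.0519,.1525]);print(r,(r-[140,150])*3.2)
E
```

```text
[265.76838217 271.89762733] [265.70016637 271.05732675]
[218.34975956 301.39888873] [250.71923058 484.47644393]
```

View pics/top1c.png

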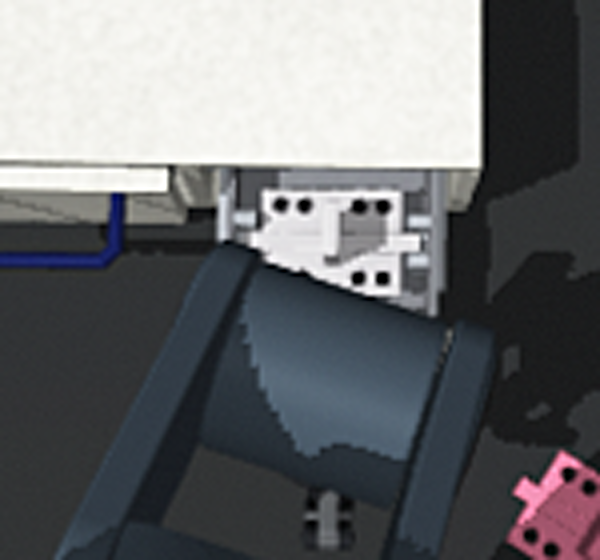

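step_arm:
  moves:
    - [[0, 0, 0.012, 0, 0.036], [0, 0, 0.012, 0, 0.036], [0, 0, 0.012, 0, 0.036], [0, 0, 0.012, 0, 0.036], [0, 0, 0.012, 0, 0.036], [0, 0, 0, 0, 0.0], [0, 0, 0, 0, 0.0], [0, 0, 0, 0, 0.0]]

```text
clock: 5.3
eef_pos: [0.4921, -0.0521, 0.0933]
eef_rot: [1.0, -0.009, 0.001, 0.0]
wrist_force: [1.8, -1.8, -8.3]
grip_width: 0.0081
```

```bash
python3 go.py 0.594 -0.0495 0.092 -1.1
```

```text
t 5.3 pos [ 0.4921 -0.0521  0.0933] ang -1.0 F [ 1.8167 -1.7999 -8.2896] M [-0.3834 -0.2775 -0.0395] w 0.0081 j6 -0.31
tool shift [ 0.1018 -0.0043  0.0013] spin 0.0018
```

step_arm:
  moves:
    - [[0.012, 0, 0, 0, 0.0], [0.012, 0, 0, 0, 0.0], [0.012, 0, 0, 0, 0.0], [0.012, 0, 0, 0, 0.0], [0.012, 0, 0, 0, 0.0], [0.012, 0, 0, 0, 0.0], [0.012, 0, 0, 0, 0.0], [0.008, 0, 0, 0, 0.0]]

```text
clock: 6.1
eef_pos: [0.5819, -0.0539, 0.0933]
eef_rot: [1.0, -0.008, -0.002, 0.001]
wrist_force: [-3.5, -4.7, -1.2]
grip_width: 0.0086
```

```bash
python3 go.py 0.5906 -0.0535 0.092 -1.1
```

```text
t 6.1 pos [ 0.5819 -0.0539  0.0933] ang -0.92 F [-3.4526 -4.75   -1.2151] M [-0.7649  0.5301 -0.0123] w 0.0086 j6 -0.26
tool shift [ 0.0087 -0.0005  0.0013] spin 0.0032
```

step_arm:
  moves:
    - [[0.004, 0, 0, 0, 0.0], [0.003, 0, 0, 0, 0.0], [0.002, 0, 0, 0, 0.0], [0.001, 0, 0, 0, 0.0], [0.001, 0, 0, 0, 0.0], [0, 0, 0, 0, 0.0], [0, 0, 0, 0, 0.0], [0, 0, 0, 0, 0.0]]

```text
clock: 6.9
eef_pos: [0.5913, -0.054, 0.0933]
eef_rot: [1.0, -0.008, -0.003, 0.001]
wrist_force: [-4.7, -5.1, -0.9]
grip_width: 0.0086
```

```bash
python3 go.py 0.5906 -0.0535 0.092 -1.1
```

```text
t 6.9 pos [ 0.5913 -0.054   0.0933] ang -0.91 F [-4.6938 -5.1059 -0.932 ] M [-0.8826  0.7813 -0.0204] w 0.0086 j6 -0.26
tool shift [-0.0007 -0.0005  0.0013] spin 0.0033
```

step_arm:
  moves:
    - [[0.001, 0, 0, 0, 0.0], [0.001, 0, 0, 0, 0.0], [0.001, 0, 0, 0, 0.0], [0, 0, 0, 0, 0.0], [0, 0, 0, 0, 0.0], [0, 0, 0, 0, 0.0], [0, 0, 0, 0, 0.0], [0, 0, 0, 0, 0.0]]

```text
clock: 7.7
eef_pos: [0.5913, -0.054, 0.0932]
eef_rot: [1.0, -0.008, -0.006, 0.001]
wrist_force: [-10.5, -6.4, 3.6]
grip_width: 0.0083
```

```bash
python3 go.py 0.5906 -0.0535 0.092 -1.1
```

```text
t 7.7 pos [ 0.5913 -0.054   0.0932] ang -0.87 F [-10.5473  -6.4173   3.5925] M [-1.0798  1.6202 -0.0263] w 0.0083 j6 -0.26
tool shift [-0.0007 -0.0005  0.0012] spin 0.0039
```

step_arm:
  moves:
    - [[-0.003, 0, 0, 0, 0.036], [0, 0, 0, 0, 0.036], [0, 0, -0.015, 0, 0.036], [0, 0, -0.015, 0, 0.036], [0, 0, -0.015, 0, 0.036], [0, 0, -0.015, 0, 0.036], [0, -0.03, 0, 0, 0.036], [0, -0.03, 0, 0, 0.036]]

```text
clock: 8.5
eef_pos: [0.5967, 0.0072, 0.1548]
eef_rot: [1.0, -0.009, 0.002, -0.0]
wrist_force: [0.3, -0.9, -0.4]
grip_width: 0.0358
```

```bash
python3 go.py 0.5945 0.1245 0.153 -1.1; python3 - <<'E'
from meas import *
d=snap('side','side2.png');cv2.imwrite('pics/side2c.png',cv2.resize(d['frame'][140:300,150:400,::-1],None,fx=3.2,fy=3.2,interpolation=cv2.INTER_CUBIC))
E
```

```text
t 8.5 pos [0.5967 0.0072 0.1548] ang -1.09 F [ 0.2928 -0.8817 -0.3515] M [0.0217 0.0075 0.0101] w 0.0358 j6 -0.16
tool shift [-0.0044 -0.1172  0.0018] spin 0.0002
```

View pics/side2c.png

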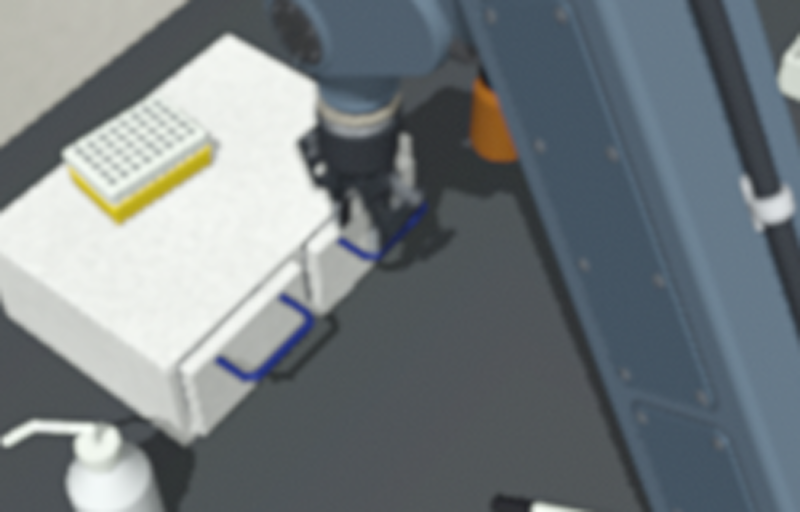

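Drawer a is flush shut. Now on to handle b.

step_arm:
  moves:
    - [[-0.001, -0.029, 0, 0, 0.036], [-0.001, -0.029, 0, 0, 0.036], [-0.001, -0.029, 0, 0, 0.036], [-0.002, -0.03, 0, 0, 0.036], [0, 0, 0, 0, 0.036], [0, 0, 0.02, 0, 0.036], [0, 0, 0.02, 0, 0.036], [0, 0, 0.02, 0, 0.036]]

```text
clock: 9.35
eef_pos: [0.5931, 0.1238, 0.0933]
eef_rot: [1.0, -0.008, 0.001, -0.0]
wrist_force: [0.4, 0.0, -0.7]
grip_width: 0.0361
```

step_arm:
  moves:
    - [[0, 0, 0.001, 0, 0.036], [0, 0, 0, 0, 0.0], [0, 0, 0, 0, 0.0], [0, 0, 0, 0, 0.0], [-0.004, 0, 0, 0, 0.0], [-0.008, 0, 0, 0, 0.0], [-0.012, 0, 0, 0, 0.0], [-0.012, 0, 0, 0, 0.0]]

```text
clock: 10.15
eef_pos: [0.5573, 0.1245, 0.0935]
eef_rot: [1.0, -0.009, 0.002, -0.0]
wrist_force: [3.8, -1.0, 0.8]
grip_width: 0.0083
```

```bash
python3 go.py 0.4445 0.127 0.093 -1.1
```

```text
t 10.15 pos [0.5573 0.1245 0.0935] ang -0.98 F [ 3.8481 -0.9522  0.8459] M [-0.0974 -0.5635 -0.0362] w 0.0083 j6 0.04
tool shift [-0.1128 -0.0005  0.0005] spin 0.0022
```

step_arm:
  moves:
    - [[-0.013, 0, 0, 0, 0.0], [-0.013, 0, 0, 0, 0.0], [-0.013, 0, 0, 0, 0.0], [-0.013, 0, 0, 0, 0.0], [-0.013, 0, 0, 0, 0.0], [-0.013, 0, 0, 0, 0.0], [-0.013, 0, 0, 0, 0.0], [-0.013, 0, 0, 0, 0.0]]

```text
clock: 10.95
eef_pos: [0.4533, 0.1267, 0.0935]
eef_rot: [1.0, -0.009, 0.002, -0.0]
wrist_force: [3.4, 1.3, 1.3]
grip_width: 0.0086
```

step_arm:
  moves:
    - [[-0.004, 0, 0, 0, 0.0], [-0.003, 0, 0, 0, 0.0], [-0.002, 0, 0, 0, 0.0], [-0.001, 0, 0, 0, 0.0], [-0.001, 0, 0, 0, 0.0], [-0.001, 0, 0, 0, 0.0], [0, 0, 0, 0, 0.0], [0, 0, 0, 0, 0.0]]

```text
clock: 11.75
eef_pos: [0.4451, 0.1268, 0.0934]
eef_rot: [1.0, -0.009, 0.005, -0.0]
wrist_force: [8.3, 1.3, 2.8]
grip_width: 0.0084
```

```bash
python3 go.py 0.4445 0.127 0.093 -1.1
```

```text
t 11.75 pos [0.4451 0.1268 0.0934] ang -1.0 F [8.3101 1.2799 2.7805] M [ 0.2472 -1.1508  0.0112] w 0.0084 j6 0.05
tool shift [-0.0006 -0.0002  0.0004] spin 0.0017
```

Drawer b is on its end stop: it travelled 0.150 m and the force rose. Releasing and lifting.

step_arm:
  moves:
    - [[0.003, 0, 0, 0, 0.036], [0, 0, 0, 0, 0.036], [0, 0, -0.02, 0, 0.036], [0, 0, -0.02, 0, 0.036], [0, 0, -0.02, 0, 0.036], [0, 0.03, -0.01, 0, 0.05], [0, 0.05, 0, 0, 0.05], [0, 0.05, 0, 0.01, 0.05]]

```text
clock: 12.55
eef_pos: [0.4391, -0.0038, 0.1622]
eef_rot: [1.0, -0.012, -0.001, -0.0]
wrist_force: [0.9, -0.3, -0.7]
grip_width: 0.0501
```

```bash
python3 go.py 0.4765 -0.3682 0.16 -9
```

```text
t 12.55 pos [ 0.4391 -0.0038  0.1622] ang -1.39 F [ 0.8857 -0.3414 -0.6601] M [-0.03   -0.0477 -0.0049] w 0.0501 j6 -0.24
tool shift [0.0462 0.3634 0.0022] spin 0.1329
```

step_arm:
  moves:
    - [[0.006, 0.045, 0, 0, 0.05], [0.006, 0.045, 0, 0, 0.05], [0.006, 0.045, 0, 0, 0.05], [0.006, 0.045, 0, 0, 0.05], [0.006, 0.045, 0, 0, 0.05], [0.006, 0.045, 0, 0, 0.05], [0.005, 0.045, 0, 0, 0.05], [0.005, 0.047, 0, 0.13, 0.05]]

```text
clock: 13.35
eef_pos: [0.4755, -0.3665, 0.1611]
eef_rot: [0.997, -0.08, -0.002, -0.002]
wrist_force: [1.1, -0.1, 0.0]
grip_width: 0.0498
```

```bash
python3 go.py 0.4765 -0.3682 0.06 -9; python3 - <<'E'
from meas import *
import pickle
d=snap('top','top3.png'); pickle.dump(d,open('d3.pkl','wb'))
W=cloud(d); 
cv2.imwrite('pics/top3c.png',cv2.resize(d['frame'][160:300,150:450,::-1],None,fx=2.6,fy=2.6,interpolation=cv2.INTER_CUBIC))
m=blue(d)&(W[...,2]>0.09)&(W[...,2]<0.13)
n,l,s,ce=cv2.connectedComponentsWithStats(m.astype(np.uint8),connectivity=8)
for k in range(1,n):
    if s[k,4]>30: P=W[l==k]; print(s[k],cv2.minAreaRect((P[:,:2]*1000).astype(np.float32)))
for t in ['bracket','slot_left','slot_right','handle_b']: print(t,manip.mark_of('top',t)[:3])
s=manip.read_camera('side')
for t in ['bracket','slot_left','slot_right']: print(t,manip.mark_of('side',t)[:3])
pickle.dump(s,open('s3.pkl','wb'));cv2.imwrite('pics/side3c.png',cv2.resize(s['frame'][140:300,150:400,::-1],None,fx=3.2,fy=3.2,interpolation=cv2.INTER_CUBIC))
E
```

```text
t 13.35 pos [ 0.4755 -0.3665  0.1611] ang -9.18 F [ 1.0916 -0.134   0.0155] M [ 0.0272 -0.0345 -0.0158] w 0.0498 j6 -0.68
tool shift [0.0013 0.0015 0.1011] spin -0.0031
[253 209  40  19 231] ((608.89404296875, -53.39779281616211), (96.16605377197266, 45.26273727416992), 89.6859359741211)
[176 269  42  21 255] ((462.5119934082031, 127.77780151367188), (98.83808898925781, 45.374454498291016), 87.97978973388672)
bracket [{'centre': [237.9, 204.7], 'score': 0.71}]
slot_left [{'centre': [240.1, 181.9], 'score': 0.81}]
slot_right [{'centre': [241.6, 228.3], 'score': 0.75}]
handle_b [{'centre': [225.2, 273.4], 'score': 0.77}, {'centre': [287.5, 194.6], 'score': 0.61}]
bracket [{'centre': [263.7, 245.9], 'score': 0.65}]
slot_left [{'centre': [277.4, 235.3], 'score': 0.57}]
slot_right [{'centre': [253.2, 255.8], 'score': 0.59}]
```

View pics/top3c.png

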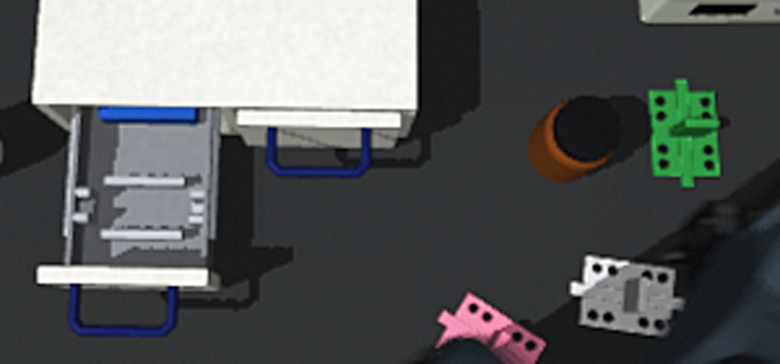

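View pics/side3c.png

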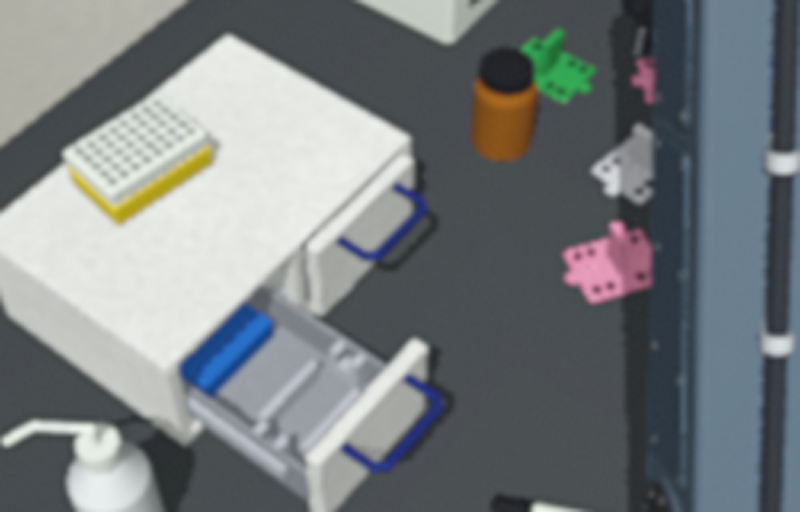

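```bash
python3 - <<'E'
from meas import *
import pickle
d=pickle.load(open('d3.pkl','rb'));s=pickle.load(open('s3.pkl','rb'))
print('top',unproj(d,237.9,204.7,.0715),unproj(d,240.1,181.9,.043),unproj(d,241.6,228.3,.043))
print('side',unproj(s,263.7,245.9,.0715),unproj(s,277.4,235.3,.043),unproj(s,253.2,255.8,.043))
t=np.radians(-1.2);ex=np.array([np.cos(t),np.sin(t)]);ey=np.array([-np.sin(t),np.cos(t)])
W=cloud(d)
# drawer inner structure, in cabinet axes
for nm,c in(('top',d),('side',s)):
    W=cloud(c);Q=W.reshape(-1,3);Q=Q[np.isfinite(Q).all(1)]
    B=np.array([.567,.1247]);u=(Q[:,:2]-B)@ex;v=(Q[:,:2]-B)@ey
    m=(abs(u)<75)&(abs(v)<.085)&(abs(u)<.075)
    # posts: z 0.055..0.07, |v| 45..62
    for lo,hi in((.060,.067),):
        for sg in(1,-1):
            k=(Q[:,2]>lo)&(Q[:,2]<hi)&(v*sg>.047)&(v*sg<.0625)&(abs(u)<.03)
            print(nm,'posts',sg,k.sum(),np.sort(np.round(u[k]*1000,1)))
    k=(abs(Q[:,2]-.043)<.004)&(abs(v)<.04)&(abs(u)<.04);print('bars u',np.histogram(u[k]*1000,np.arange(-40,41,4)))
    k=(Q[:,2]>.085)&(Q[:,2]<.101)&(abs(u)<.04)&(abs(v)<.1);print('wall tops v',len(v[k]),np.sort(np.round(v[k]*1000))[::6],np.median(Q[k,2]))
    k=(Q[:,2]>.118)&(Q[:,2]<.127)&(u<-.07)&(u>-.1)&(abs(v)<.1);print('front',v[k].min(),v[k].max(),u[k].min(),u[k].max())
E
```

```text
top [0.5665 0.1195 0.0715] [0.5648 0.1842 0.043 ] [0.5601 0.0628 0.043 ]
side [0.5596 0.1351 0.0715] [0.5672 0.1785 0.043 ] [0.571 0.074 0.043]
top posts 1 38 [-18.6 -18.5 -18.3 -18.3 -18.2 -16.1 -15.9 -15.8 -15.8 -13.7 -13.6 -13.6
 -13.2 -11.  -10.8 -10.6 -10.5   7.1   7.3   7.4   7.5   7.5   9.5   9.7
   9.7   9.7   9.8  11.9  12.   12.2  12.4  12.5  12.5  14.6  14.8  15.2
  15.3  28.3]
top posts -1 29 [-16.9 -16.9 -16.8 -16.8 -14.5 -14.5 -14.4 -14.3 -14.1 -12.  -11.8 -11.8
 -11.7   6.4   6.7   6.7   6.7   8.7   9.    9.1   9.1  11.1  11.5  11.6
  11.7  13.8  14.   14.3  14.6]
bars u (array([ 0,  0, 55, 34,  0,  0,  0,  0,  0,  0,  0,  0,  0,  0,  0, 35, 45,
       22,  0,  0]), array([-40, -36, -32, -28, -24, -20, -16, -12,  -8,  -4,   0,   4,   8,
        12,  16,  20,  24,  28,  32,  36,  40]))
wall tops v 0 [] nan
front -0.07616730521942487 0.07682862768534973 -0.08137265054515612 -0.0701291875769586
side posts 1 21 [-18.5 -17.6 -16.7 -16.1 -15.3 -15.1 -13.3 -12.7 -11.   -9.6   6.6   6.7
   7.6   8.2   9.9  10.7  11.5  12.6  14.6  15.6  16.2]
side posts -1 34 [-27.  -24.9 -19.  -17.5 -16.9 -16.2 -16.1 -15.7 -14.8 -14.5 -13.9 -13.6
 -12.  -11.2  -9.9  -1.1  -0.5   2.5   6.2   7.5   8.6   8.9   9.2  11.2
  13.1  13.8  14.7  15.2  17.1  19.3  23.9  25.3  27.1  29.3]
bars u (array([ 0,  3, 26, 19,  3,  0,  0,  0,  0,  0,  0,  0,  0,  0,  0, 17, 29,
       12,  0,  0]), array([-40, -36, -32, -28, -24, -20, -16, -12,  -8,  -4,   0,   4,   8,
        12,  16,  20,  24,  28,  32,  36,  40]))
wall tops v 0 [] nan
front -0.07325746540606451 0.08060992323326895 -0.09932463914746799 -0.07034519857471161
  return _methods._mean(a, axis=axis, dtype=dtype,
  ret = ret.dtype.type(ret / rcount)
```

step_arm:
  moves:
    - [[0.001, 0.002, 0.02, 0, 0.05], [0, 0, 0.02, 0, 0.05], [0, 0, 0.02, 0, 0.05], [0, 0, 0.02, 0, 0.05], [0, 0, 0.02, 0, 0.05], [0, 0, 0.02, 0, 0.05], [0, 0, 0.02, 0, 0.05], [0, 0, 0, 0, 0.05]]

```text
clock: 14.6
eef_pos: [0.4766, -0.366, 0.0201]
eef_rot: [0.997, -0.078, -0.002, -0.002]
wrist_force: [-0.3, 0.2, 0.0]
grip_width: 0.0499
```

step_arm:
  moves:
    - [[0, 0, 0, 0, 0.02], [0, 0, 0, 0, 0.02], [0, 0, 0, 0, 0.02], [0, 0, 0, 0, 0.02], [0, 0, 0, 0, 0.02], [0, 0, 0, 0, 0.05], [0, 0, 0, 0, 0.05], [0, 0, 0, 0, 0.05]]
  newtons: 20

```text
clock: 15.4
eef_pos: [0.478, -0.3689, 0.0225]
eef_rot: [0.997, -0.078, 0.0, 0.0]
wrist_force: [0.7, -1.0, 0.4]
grip_width: 0.0501
```

```bash
python3 go.py 0.4765 -0.3682 0.07 81
```

```text
t 15.4 pos [ 0.478  -0.3689  0.0225] ang -9.0 F [ 0.6768 -0.9757  0.3592] M [ 0.0144 -0.0677 -0.0041] w 0.0501 j6 -0.69
tool shift [-0.0016 -0.0004 -0.0475] spin -1.5708
```

step_arm:
  moves:
    - [[0, 0, -0.018, 0, 0.05], [0, 0, -0.018, 0, 0.05], [0, 0, -0.018, 0, 0.05], [0, 0, 0, -0.145, 0.04], [0, 0, 0, -0.145, 0.04], [0, 0, 0, -0.145, 0.04], [0, 0, 0, -0.145, 0.04], [0, 0, 0, -0.145, 0.04]]

```text
clock: 16.2
eef_pos: [0.4779, -0.3687, 0.0764]
eef_rot: [0.959, 0.283, 0.0, -0.0]
wrist_force: [0.6, 0.1, -0.7]
grip_width: 0.04
```

step_arm:
  moves:
    - [[0, 0, 0, -0.141, 0.035], [0, 0, 0, -0.141, 0.035], [0, 0, 0, -0.141, 0.035], [0, 0, 0, -0.141, 0.035], [0, 0, 0, -0.141, 0.035], [0, 0, 0, -0.141, 0.035], [0, 0, 0, 0, 0.035], [0, 0, 0, 0, 0.035]]

```text
clock: 17.0
eef_pos: [0.4779, -0.3687, 0.0763]
eef_rot: [0.761, 0.648, 0.0, 0.0]
wrist_force: [0.5, -0.0, 0.5]
grip_width: 0.0351
```

```bash
python3 go.py 0.478 -0.3689 0.0185 81; python3 - <<'E'
from meas import *
d=snap('top','top4.png')
cv2.imwrite('pics/top4c.png',cv2.resize(d['frame'][200:330,310:470,::-1],None,fx=4,fy=4,interpolation=cv2.INTER_CUBIC))
E
```

```text
t 17.0 pos [ 0.4779 -0.3687  0.0763] ang 80.85 F [ 0.5348 -0.0072  0.4927] M [ 0.0451  0.063  -0.0651] w 0.0351 j6 -2.25
tool shift [-0.0002  0.0001  0.0578] spin -0.0026
```

View pics/top4c.png

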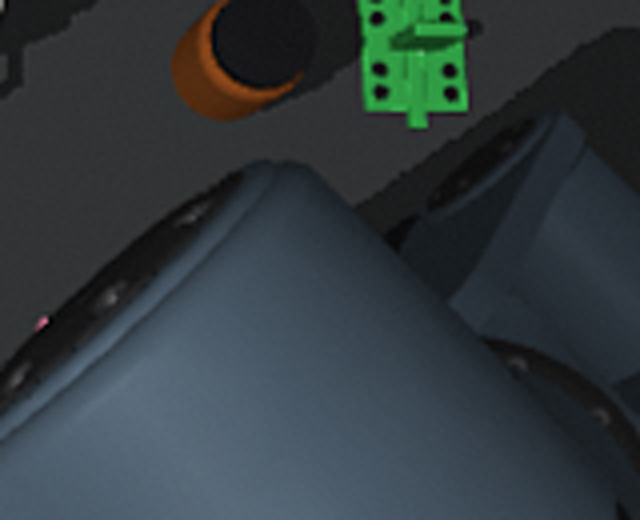

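The arm hides the plate from the top camera. Descending and gripping the tab.

step_arm:
  moves:
    - [[0, 0, 0.019, 0, 0.035], [0, 0, 0.019, 0, 0.035], [0, 0, 0.017, 0, 0.035], [0, 0, 0, 0, 0.035], [0, 0, 0, 0, 0.0], [0, 0, 0, 0, 0.0], [0, 0, 0, 0, 0.0], [0, 0, 0, 0, 0.0]]
  newtons: 70

```text
clock: 17.85
eef_pos: [0.4784, -0.3692, 0.0222]
eef_rot: [0.76, 0.649, 0.0, 0.001]
wrist_force: [0.6, -0.4, 2.3]
grip_width: 0.0089
```

```bash
python3 go.py 0.478 -0.3689 0.16 88.8
```

```text
t 17.85 pos [ 0.4784 -0.3692  0.0222] ang 81.0 F [ 0.5549 -0.3629  2.2874] M [ 0.0276 -0.0028 -0.0228] w 0.0089 j6 -2.26
tool shift [ 0.0002 -0.0004 -0.1378] spin -0.1362
```

step_arm:
  moves:
    - [[0, 0, -0.01, 0, 0.0], [0, 0, -0.02, 0, 0.0], [0, 0, -0.025, 0, 0.0], [0, 0, -0.025, 0, 0.0], [0, 0, -0.025, -0.035, 0.0], [0, 0, -0.025, -0.034, 0.0], [0, 0, -0.023, -0.034, 0.0], [0, 0, 0, -0.034, 0.0]]

```text
clock: 18.65
eef_pos: [0.4794, -0.3702, 0.1788]
eef_rot: [0.714, 0.701, -0.0, 0.004]
wrist_force: [0.2, -0.2, -2.6]
grip_width: 0.0089
```

```bash
python3 go.py 0.5665 0.1257 0.175 88.8;python3 - <<'E'
from meas import *
d=snap('side','side5.png')
cv2.imwrite('pics/side5c.png',cv2.resize(d['frame'][100:280,250:500,::-1],None,fx=3,fy=3,interpolation=cv2.INTER_CUBIC))
E
```

```text
t 18.65 pos [ 0.4794 -0.3702  0.1788] ang 88.95 F [ 0.1534 -0.1525 -2.6257] M [-0.0128 -0.0485 -0.0439] w 0.0089 j6 -2.39
tool shift [0.4974 0.078  0.0038] spin 0.0027
```

View pics/side5c.png

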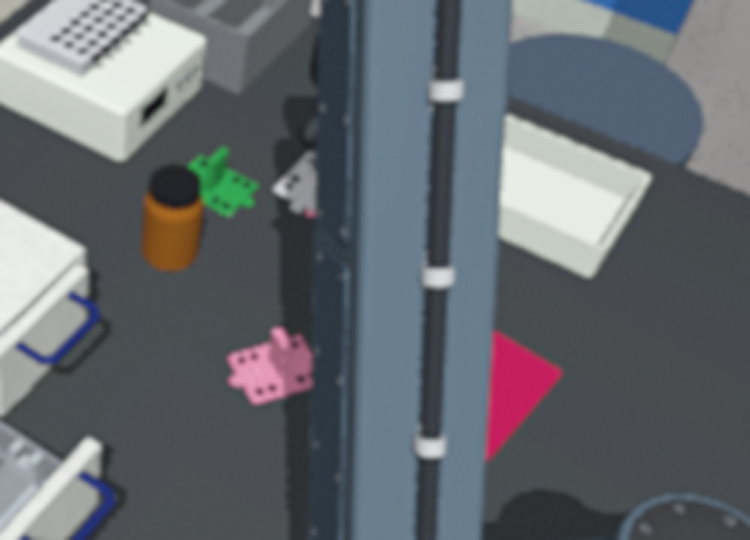

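step_arm:
  moves:
    - [[0.03, 0.004, 0, 0, 0.0], [0.04, 0.006, 0, 0, 0.0], [0.04, 0.006, 0, 0, 0.0], [0.04, 0.006, 0, 0, 0.0], [0.04, 0.006, 0, 0, 0.0], [0.04, 0.006, 0, 0, 0.0], [0.04, 0.006, 0, 0, 0.0], [0.04, 0.006, 0, 0, 0.0]]

```text
clock: 19.5
eef_pos: [0.5295, -0.0578, 0.1744]
eef_rot: [0.714, 0.7, -0.0, -0.0]
wrist_force: [0.1, -0.4, -1.5]
grip_width: 0.009
```

step_arm:
  moves:
    - [[0.04, 0.006, 0, 0, 0.0], [0.04, 0.006, 0, 0, 0.0], [0.035, 0.006, 0, 0, 0.0], [0.03, 0.006, 0, 0, 0.0], [0.02, 0.004, 0, 0, 0.0], [0.012, 0.002, 0, 0, 0.0], [0, 0, 0, 0, 0.0], [0, 0, 0, 0, 0.0]]

```text
clock: 20.3
eef_pos: [0.563, 0.1161, 0.1741]
eef_rot: [0.714, 0.7, -0.001, -0.0]
wrist_force: [0.1, -0.1, -1.4]
grip_width: 0.009
```

```bash
python3 go.py 0.5665 0.1257 0.1 88.8;python3 - <<'E'
from meas import *
d=snap('side','side6.png')
cv2.imwrite('pics/side6c.png',cv2.resize(d['frame'][160:320,130:380,::-1],None,fx=3.2,fy=3.2,interpolation=cv2.INTER_CUBIC))
d=snap('top','top6.png')
cv2.imwrite('pics/top6c.png',cv2.resize(d['frame'][160:310,130:330,::-1],None,fx=3.5,fy=3.5,interpolation=cv2.INTER_CUBIC))
E
```

```text
t 20.3 pos [0.563  0.1161 0.1741] ang 88.86 F [ 0.0757 -0.131  -1.4458] M [-0.0417  0.0293 -0.0281] w 0.009 j6 -1.54
tool shift [0.0096 0.0033 0.0741] spin 0.0011
```

View pics/side6c.png

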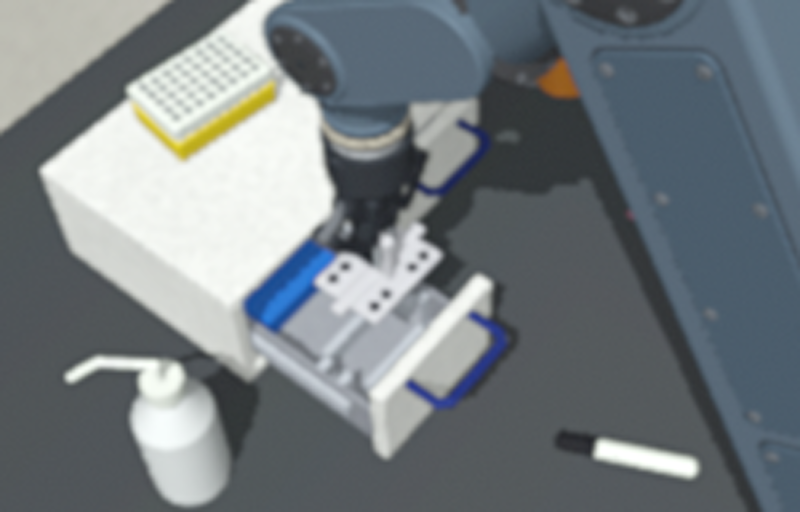

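View pics/top6c.png

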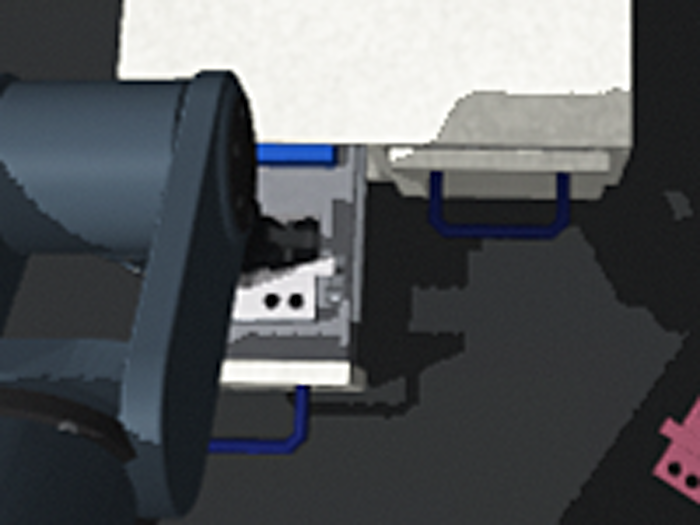

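step_arm:
  moves:
    - [[0.0096, 0.0033, 0, 0, 0.0], [0, 0, 0.01, 0, 0.0], [0, 0, 0.01, 0, 0.0], [0, 0, 0.01, 0, 0.0], [0, 0, 0.01, 0, 0.0], [0, 0, 0, 0, 0.0], [0, 0, 0, 0, 0.0], [0, 0, 0, 0, 0.0]]

```text
clock: 21.2
eef_pos: [0.5674, 0.1262, 0.1346]
eef_rot: [0.714, 0.7, 0.0, 0.0]
wrist_force: [0.4, 0.5, -2.0]
grip_width: 0.0095
```

```bash
python3 go.py 0.5665 0.1257 0.1 88.8;python3 - <<'E'
from meas import *
import pickle
d=snap('side','side7.png');pickle.dump(d,open('s7.pkl','wb'))
cv2.imwrite('pics/side7c.png',cv2.resize(d['frame'][200:300,190:310,::-1],None,fx=6,fy=6,interpolation=cv2.INTER_CUBIC))
W=cloud(d);s=manip.state();p=s['eef_pos'];zt=p[2]-.0222+.005
h=hsv(d)
m=(abs(W[...,2]-zt)<.005)&(abs(W[...,0]-p[0])<.07)&(abs(W[...,1]-p[1])<.08)
n,l,st,c=cv2.connectedComponentsWithStats(m.astype(np.uint8));k=1+np.argmax(st[1:,4]);P=W[l==k]
A=np.c_[P[:,:2]-p[:2],np.ones(len(P))];co=np.linalg.lstsq(A,P[:,2],rcond=None)[0];print('plane',len(P),co,zt,st[k])
print(cv2.minAreaRect((P[:,:2]*1000).astype(np.float32)))
E
```

```text
t 21.2 pos [0.5674 0.1262 0.1346] ang 88.86 F [ 0.3616  0.4553 -2.024 ] M [ 0.0047 -0.029   0.0414] w 0.0095 j6 -1.52
tool shift [-0.0006 -0.0009  0.0346] spin 0.0011
plane 493 [-0.0027 -0.0016  0.1166] 0.11754124779397909 [226 239  38  32 493]
((557.3876953125, 129.6767578125), (111.37628936767578, 73.93831634521484), 71.7810287475586)
```

View pics/side7c.png

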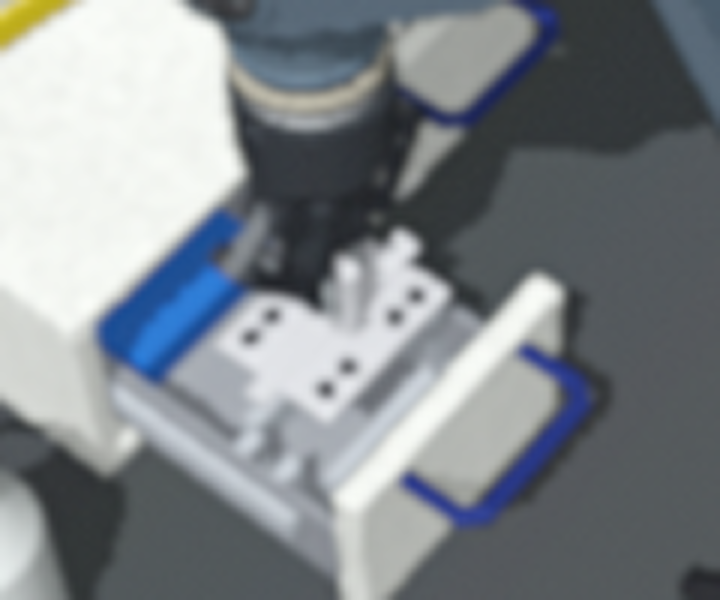

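```bash
python3 - <<'E'
from meas import *
import pickle
d=pickle.load(open('s7.pkl','rb'));p=np.array([.5674,.1262])
W=cloud(d);zt=.1175
m=(abs(W[...,2]-.1166)<.004)&(abs(W[...,0]-p[0])<.07)&(abs(W[...,1]-p[1])<.08)
n,l,st,c=cv2.connectedComponentsWithStats(m.astype(np.uint8));k=1+np.argmax(st[1:,4]);P=W[l==k][:,:2]
t=np.radians(-1.2);R=np.array([[np.cos(t),np.sin(t)],[-np.sin(t),np.cos(t)]]);q=(P-p)@R.T*1000
for a in range(-66,70,6):
    k=(q[:,1]>=a)&(q[:,1]<a+6)
    if k.sum(): print(a,k.sum(),np.round([q[k,0].min(),q[k,0].max()],1))
bins=[(a,q[(q[:,1]>=a)&(q[:,1]<a+6),0].min()) for a in range(-36,40,6)]
b=np.array(bins);print('front edge slope',np.polyfit(b[:,0]+3,b[:,1],1))
lm=q[(q[:,1]>50)];print('L ear',lm.mean(0),lm.min(0),lm.max(0)); rm=q[q[:,1]<-45];print('R',rm.mean(0) if len(rm) else None, rm)
E
```

```text
-60 2 [-2.5  3.5]
-54 9 [-6.4  3.8]
-48 18 [-32.8  14. ]
-42 22 [-35.1   9.5]
-36 23 [-35.6   1.8]
-30 23 [-35.3   1.7]
-24 19 [-33.7  -1.6]
-18 18 [-35.7  -4.5]
-12 16 [-36.3 -13.6]
-6 13 [-35.6 -17. ]
0 14 [-34.3  11.2]
6 38 [-36.4  25.2]
12 41 [-34.5  32.5]
18 42 [-34.6  33.6]
24 40 [-34.7  32.1]
30 42 [-35.1  32.3]
36 41 [-37.2  32.5]
42 46 [-36.3  34. ]
48 7 [-7.2  4.4]
54 8 [-7.   2.1]
front edge slope [ -0.0057 -35.298 ]
L ear [-2.4772 54.4736] [-7.238  50.7107] [ 4.37   59.1575]
R [ -0.7588 -51.0556] [[  3.4515 -55.2484]
 [  3.8456 -50.9689]
 [  0.5487 -51.7637]
 [ -1.6464 -53.7823]
 [ -2.5435 -57.28  ]
 [  7.0997 -45.4088]
 [  2.7631 -49.5151]
 [ -1.1301 -49.6476]
 [ -2.6297 -52.4471]
 [ -6.1615 -52.954 ]
 [ -1.0543 -45.0343]
 [ -3.1758 -47.1221]
 [ -3.5734 -51.1561]
 [ -6.4167 -52.4505]]
```

step_arm:
  moves:
    - [[0, -0.0007, 0.01, 0, 0.0], [0, 0, 0.01, 0, 0.0], [0, 0, 0.01, 0, 0.0], [0, 0, 0.008, 0, 0.0], [0, 0, 0.004, 0, 0.0], [0, 0, 0.003, 0, 0.0], [0, 0, 0.003, 0, 0.0], [0, 0, 0.002, 0, 0.0]]

```text
clock: 22.05
eef_pos: [0.5665, 0.1263, 0.0842]
eef_rot: [0.714, 0.7, 0.0, 0.0]
wrist_force: [-0.1, 0.5, -1.2]
grip_width: 0.0091
```

```bash
python3 go.py 0.5668 0.1257 0.0652 88.8
```

```text
t 22.05 pos [0.5665 0.1263 0.0842] ang 88.86 F [-0.1382  0.4631 -1.2089] M [ 0.0016 -0.0019  0.0119] w 0.0091 j6 -1.52
tool shift [-0.0006  0.0003  0.019 ] spin 0.0011
```

Below the post tops without contact so far. Pressing on slowly.

step_arm:
  moves:
    - [[0, 0, 0.002, 0, 0.0], [0, 0, 0.002, 0, 0.0], [0, 0, 0.001, 0, 0.0], [0, 0, 0.001, 0, 0.0], [0, 0, 0.001, 0, 0.0], [0, 0, 0.001, 0, 0.0], [0, 0, 0, 0, 0.0], [0, 0, 0, 0, 0.0]]

```text
clock: 22.85
eef_pos: [0.566, 0.1263, 0.0762]
eef_rot: [0.714, 0.7, -0.0, -0.0]
wrist_force: [-0.1, 0.8, -1.2]
grip_width: 0.0092
```

```bash
python3 go.py 0.5668 0.1257 0.0652 88.8
```

```text
t 22.85 pos [0.566  0.1263 0.0762] ang 88.86 F [-0.0783  0.8144 -1.2235] M [-0.0363  0.126   0.0064] w 0.0092 j6 -1.52
tool shift [-0.0005  0.0008  0.011 ] spin 0.0011
```

step_arm:
  moves:
    - [[0, 0, 0.002, 0, 0.0], [0, 0, 0.002, 0, 0.0], [0, 0, 0.002, 0, 0.0], [0, 0, 0.001, 0, 0.0], [0, 0, 0.001, 0, 0.0], [0, 0, 0.001, 0, 0.0], [0, 0, 0, 0, 0.0], [0, 0, 0, 0, 0.0]]

```text
clock: 23.65
eef_pos: [0.5667, 0.1262, 0.0674]
eef_rot: [0.714, 0.7, 0.0, 0.0]
wrist_force: [-0.6, 0.2, -1.3]
grip_width: 0.0091
```

```bash
python3 go.py 0.5668 0.1257 0.0652 88.8
```

```text
t 23.65 pos [0.5667 0.1262 0.0674] ang 88.87 F [-0.5572  0.2397 -1.2945] M [ 0.0265 -0.0284 -0.0677] w 0.0091 j6 -1.52
tool shift [-0.0005  0.0001  0.0022] spin 0.0011
```

step_arm:
  moves:
    - [[0, 0, 0.001, 0, 0.0], [0, 0, 0.001, 0, 0.0], [0, 0, 0.001, 0, 0.0], [0, 0, 0.001, 0, 0.0], [0, 0, 0, 0, 0.0], [0, 0, 0, 0, 0.0], [0, 0, 0, 0, 0.0], [0, 0, 0, 0, 0.0]]

```text
clock: 24.45
eef_pos: [0.5669, 0.1263, 0.0651]
eef_rot: [0.714, 0.7, 0.001, 0.001]
wrist_force: [-2.0, -0.6, 9.9]
grip_width: 0.0089
```

```bash
python3 go.py 0.5668 0.1257 0.0652 88.8
```

```text
t 24.45 pos [0.5669 0.1263 0.0651] ang 88.87 F [-1.983  -0.6422  9.8639] M [-0.036   0.381  -0.0079] w 0.0089 j6 -1.52
tool shift [-0.0006 -0.0001 -0.0001] spin 0.0013
```

step_arm:
  moves:
    - [[0, 0, 0.001, 0, 0.0], [0, 0, 0.001, 0, 0.0], [0, 0, 0, 0, 0.0], [0, 0, 0, 0, 0.0], [0, 0, 0, 0, 0.0], [0, 0, 0, 0, 0.0], [0, 0, 0, 0, 0.0], [0, 0, 0, 0, 0.0]]

```text
clock: 25.25
eef_pos: [0.5685, 0.1262, 0.0651]
eef_rot: [0.714, 0.7, 0.002, 0.002]
wrist_force: [-2.3, 0.0, 18.7]
grip_width: 0.0091
```

step_arm:
  moves:
    - [[0, 0, -0.003, 0, 0.0], [0, 0, 0, 0, 0.0], [0, 0, 0, 0, 0.03], [0, 0, 0, 0, 0.03], [0, 0, 0, 0, 0.03], [0, 0, -0.005, 0, 0.03], [0, 0, -0.02, 0, 0.03], [0, 0, -0.03, 0, 0.03]]

```text
clock: 26.05
eef_pos: [0.5647, 0.1262, 0.1183]
eef_rot: [0.714, 0.7, -0.002, -0.002]
wrist_force: [-0.1, -0.3, 0.1]
grip_width: 0.0304
```

step_arm:
  moves:
    - [[0, 0, -0.03, 0, 0.03], [-0.01, -0.01, -0.03, 0, 0.03], [-0.04, -0.01, 0, 0, 0.03], [-0.04, -0.01, 0, 0, 0.03], [-0.04, -0.01, 0, 0, 0.03], [-0.04, -0.01, 0, 0, 0.03], [-0.04, -0.01, 0, 0, 0.03], [-0.04, -0.01, 0, 0, 0.03]]

```text
clock: 26.85
eef_pos: [0.4907, -0.1237, 0.1796]
eef_rot: [0.714, 0.7, 0.0, 0.0]
wrist_force: [1.0, -0.0, 0.2]
grip_width: 0.0298
```

```bash
python3 - <<'E'
from meas import *
import pickle
s=snap('side');d=snap('top');pickle.dump((s,d),open('e.pkl','wb'))
cv2.imwrite('pics/side8c.png',cv2.resize(s['frame'][160:310,150:330,::-1],None,fx=4,fy=4,interpolation=cv2.INTER_CUBIC))
cv2.imwrite('pics/top8.png',cv2.resize(d['frame'][90:330,80:460,::-1],None,fx=2.1,fy=2.1,interpolation=cv2.INTER_CUBIC))
for nm,c in(('side',s),('top',d)):
    W=cloud(c);p=np.array([.567,.126])
    m=(abs(W[...,2]-.048)<.005)&(abs(W[...,0]-p[0])<.036)&(abs(W[...,1]-p[1])<.045)
    P=W[m];co=np.linalg.lstsq(np.c_[P[:,:2]-p,np.ones(len(P))],P[:,2],rcond=None)[0];print(nm,'plate plane',len(P),co)
    h=blue(c)&(W[...,2]>.09)&(W[...,2]<.13)
    n,l,st,ce=cv2.connectedComponentsWithStats(h.astype(np.uint8),connectivity=8)
    for k in range(1,n):
        if st[k,4]>30: P=W[l==k]; print('handle',cv2.minAreaRect((P[:,:2]*1000).astype(np.float32)))
    m=(W[...,2]>.09)&(W[...,2]<.105)&(abs(W[...,0]-p[0])<.03)&(abs(W[...,1]-p[1])<.03);print('tab top',np.nanmean(W[m],0),m.sum(),W[m][:,2].max())
print(manip.state()['clock'],manip.state()['eef_pos'],manip.state()['wrist_force'])
E
```

```text
side plate plane 448 [-0.0077 -0.0029  0.0472]
handle ((604.7635498046875, -49.29954147338867), (95.27154541015625, 40.63591003417969), 89.626953125)
handle ((461.5950012207031, 128.64663696289062), (99.09532165527344, 41.873939514160156), 88.1922836303711)
tab top [0.5659 0.1284 0.0973] 45 0.10111069376761717
top plate plane 800 [ 0.0003 -0.0051  0.0482]
handle ((609.0169067382812, -53.2594108581543), (96.34236907958984, 45.734622955322266), 89.3485336303711)
handle ((464.1080322265625, 127.55291748046875), (98.17012786865234, 44.52591323852539), 89.68069458007812)
tab top [0.566  0.1237 0.0991] 66 0.10425323952808974
26.95 [ 0.4909 -0.1268  0.1797] [0.3542 0.3279 1.2058]
```

View pics/side8c.png

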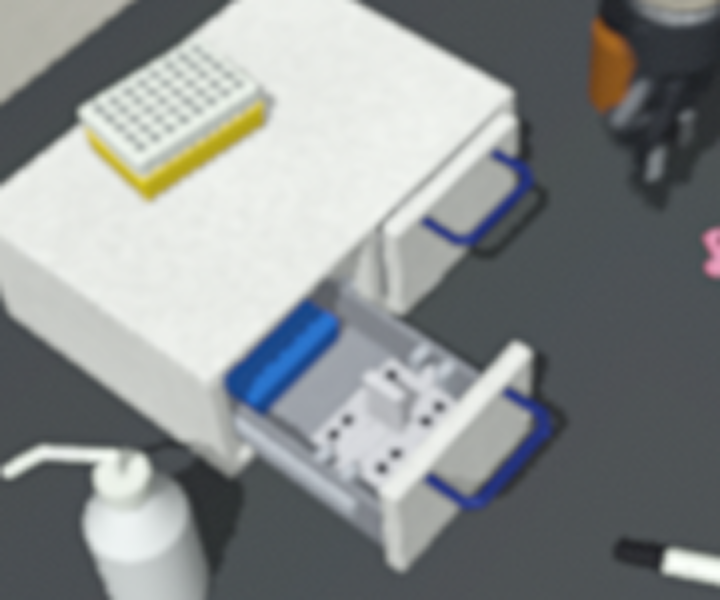

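View pics/top8.png

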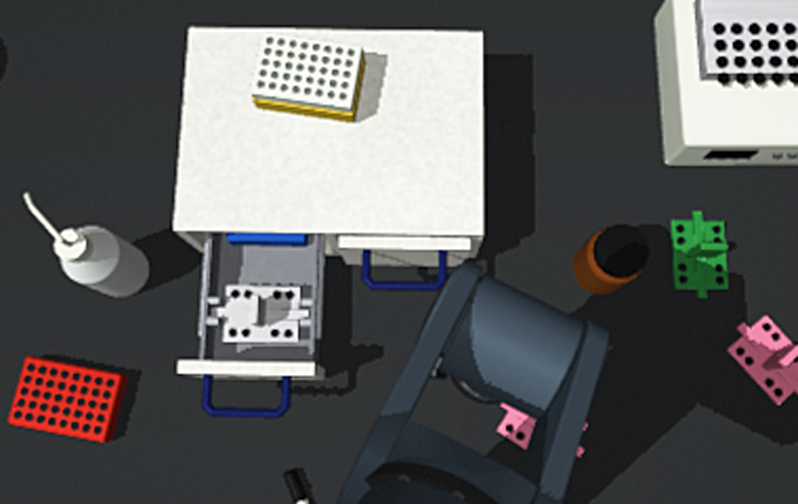

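```bash
python3 - <<'E'
from meas import *
import pickle
d3=pickle.load(open('d3.pkl','rb'));s3=pickle.load(open('s3.pkl','rb'));s,d=pickle.load(open('e.pkl','rb'))
for a,b,(r0,r1,c0,c1) in((d3,d,(258,292,160,235)),(s3,s,(240,292,245,292))):
    A=cv2.cvtColor(a['frame'],cv2.COLOR_RGB2GRAY).astype(np.float32)[r0:r1,c0:c1];B=cv2.cvtColor(b['frame'],cv2.COLOR_RGB2GRAY).astype(np.float32)[r0:r1,c0:c1]
    print(cv2.phaseCorrelate(A,B,cv2.createHanningWindow(A.shape[::-1],cv2.CV_32F)))
    print('px per 10mm', proj(a,[.4551,.127,.111])-proj(a,[.4451,.127,.111]))
E
```

```text
((0.5745332726643255, -1.0215685500555267), 0.844900363639549)
px per 10mm [-4.2841  0.1531]
((-0.23668499014756605, -0.2126747518733474), 0.9716680156595913)
px per 10mm [-1.8472 -2.8547]
```

```bash
python3 go.py 0.446 0.1268 0.155 -1.2
```

```text
t 26.95 pos [ 0.4909 -0.1268  0.1797] ang 88.54 F [0.3542 0.3279 1.2058] M [ 0.0282 -0.0324 -0.062 ] w 0.03 j6 -2.02
tool shift [ 0.2523 -0.0514  0.0247] spin 1.5662
```

The picture comparison shows the pressing pushed drawer b about 1–2 mm back in. I'll hook the bar from behind and pull the drawer to its stop again.

step_arm:
  moves:
    - [[0.04, -0.004, 0, 0, 0.0], [0.04, -0.004, 0, 0, 0.0], [0.04, -0.004, 0, 0, 0.0], [0.04, -0.004, 0, 0, 0.0], [0.04, -0.004, 0, 0, 0.0], [0.04, -0.004, 0, 0, 0.0], [0.013, -0.002, 0, 0, 0.0], [0, 0, 0, 0, 0.0]]

```text
clock: 27.75
eef_pos: [0.4696, 0.1332, 0.1794]
eef_rot: [0.713, 0.702, -0.0, -0.0]
wrist_force: [-0.7, -0.6, 0.6]
grip_width: 0.0003
```

```bash
python3 go.py 0.470 0.127 0.098 88.8
```

```text
t 27.75 pos [0.4696 0.1332 0.1794] ang 89.12 F [-0.6746 -0.5793  0.6227] M [-0.0203  0.0245 -0.0407] w 0.0003 j6 -1.51
tool shift [-0.0062  0.0005  0.0814] spin 0.0055
```

step_arm:
  moves:
    - [[-0.006, 0, 0.01, 0.005, 0.0], [0, 0, 0.015, 0, 0.0], [0, 0, 0.015, 0, 0.0], [0, 0, 0.015, 0, 0.0], [0, 0, 0.015, 0, 0.0], [0, 0, 0.01, 0, 0.0], [0, 0, 0, 0, 0.0], [0, 0, 0, 0, 0.0]]

```text
clock: 28.55
eef_pos: [0.4705, 0.1243, 0.0991]
eef_rot: [0.716, 0.698, -0.0, -0.0]
wrist_force: [-0.1, -0.4, 0.4]
grip_width: -0.0
```

step_arm:
  moves:
    - [[0, -0.002, 0, 0, 0.0], [0, -0.002, 0, 0, 0.0], [0, -0.002, 0, 0, 0.0], [0, -0.001, 0, 0, 0.0], [0, -0.001, 0, 0, 0.0], [0, 0, 0, 0, 0.0], [0, 0, 0, 0, 0.0], [0, 0, 0, 0, 0.0]]

```text
clock: 29.35
eef_pos: [0.4629, 0.1254, 0.0995]
eef_rot: [0.716, 0.698, 0.001, 0.0]
wrist_force: [1.9, 0.3, 0.5]
grip_width: 0.0002
```

step_arm:
  moves:
    - [[0, -0.001, 0, 0, 0.0], [0, -0.001, 0, 0, 0.0], [0, -0.001, 0, 0, 0.0], [0, 0, 0, 0, 0.0], [0, 0, 0, 0, 0.0], [0, 0, 0, 0, 0.0], [0, 0, 0, 0, 0.0], [0, 0, 0, 0, 0.0]]

```text
clock: 30.15
eef_pos: [0.4609, 0.1254, 0.0995]
eef_rot: [0.716, 0.698, 0.001, 0.001]
wrist_force: [4.2, 0.2, 0.1]
grip_width: -0.0
```

step_arm:
  moves:
    - [[0, -0.001, 0, 0, 0.0], [0, -0.001, 0, 0, 0.0], [0, 0, 0, 0, 0.0], [0, 0, 0, 0, 0.0], [0, 0, 0, 0, 0.0], [0, 0, 0, 0, 0.0], [0, 0, 0, 0, 0.0], [0, 0, 0, 0, 0.0]]

```text
clock: 30.95
eef_pos: [0.4609, 0.1255, 0.0997]
eef_rot: [0.716, 0.698, 0.003, 0.003]
wrist_force: [7.2, 0.1, -2.6]
grip_width: -0.0002
```

The drawer is at its stop again: force rose to 7.2 N with the position fixed. Backing off the bar and lifting clear.

step_arm:
  moves:
    - [[0, 0.003, 0, 0, 0.0], [0, 0.004, 0, 0, 0.0], [0, 0, 0, 0, 0.0], [0, 0, -0.02, 0, 0.0], [0, 0, -0.03, 0, 0.0], [0, 0, -0.04, 0, 0.0], [-0.04, 0, -0.01, 0, 0.0], [-0.04, 0, 0, 0, 0.0]]

```text
clock: 31.75
eef_pos: [0.462, 0.0454, 0.201]
eef_rot: [0.714, 0.7, 0.001, 0.001]
wrist_force: [0.1, 0.3, 0.2]
grip_width: 0.0
```

step_arm:
  moves:
    - [[-0.045, 0, 0, 0, 0.0], [-0.045, 0, 0, 0, 0.0], [-0.045, 0, 0, 0, 0.0], [-0.045, 0, 0, 0, 0.0], [0, 0, 0, 0, 0.0], [0, 0, 0, 0, 0.0], [0, 0, 0, 0, 0.0], [0, 0, 0, 0, 0.0]]

```text
clock: 32.55
eef_pos: [0.4571, -0.1328, 0.1991]
eef_rot: [0.715, 0.699, -0.0, -0.001]
wrist_force: [-0.9, -0.2, 0.0]
grip_width: 0.0
```

```bash
python3 - <<'E'
from meas import *
import pickle
s=snap('side');d=snap('top')
d3=pickle.load(open('d3.pkl','rb'));s3=pickle.load(open('s3.pkl','rb'))
for a,b,(r0,r1,c0,c1) in((d3,d,(258,292,160,235)),(s3,s,(240,292,245,292))):
    A=cv2.cvtColor(a['frame'],cv2.COLOR_RGB2GRAY).astype(np.float32)[r0:r1,c0:c1];B=cv2.cvtColor(b['frame'],cv2.COLOR_RGB2GRAY).astype(np.float32)[r0:r1,c0:c1]
    print(cv2.phaseCorrelate(A,B,cv2.createHanningWindow(A.shape[::-1],cv2.CV_32F)))
for c in(s,d):
    W=cloud(c);p=np.array([.567,.126]);m=(abs(W[...,2]-.048)<.005)&(abs(W[...,0]-p[0])<.036)&(abs(W[...,1]-p[1])<.045)
    P=W[m];print('plane',np.linalg.lstsq(np.c_[P[:,:2]-p,np.ones(len(P))],P[:,2],rcond=None)[0])
cv2.imwrite('pics/side9c.png',cv2.resize(s['frame'][140:320,150:400,::-1],None,fx=3.2,fy=3.2,interpolation=cv2.INTER_CUBIC))
cv2.imwrite('pics/top9.png',cv2.resize(d['frame'][90:330,80:460,::-1],None,fx=2.1,fy=2.1,interpolation=cv2.INTER_CUBIC))
st=manip.state();print(st['clock'],st['eef_pos'])
E
```

```text
((0.44890383830255587, 0.013325094376948954), 0.9866963610825715)
((-0.12655188538766993, 0.09043960088212799), 0.9908705688553092)
plane [-0.004  -0.0036  0.0474]
plane [-0.0014  0.0011  0.0483]
32.65 [ 0.4576 -0.1331  0.1993]
```

View pics/side9c.png

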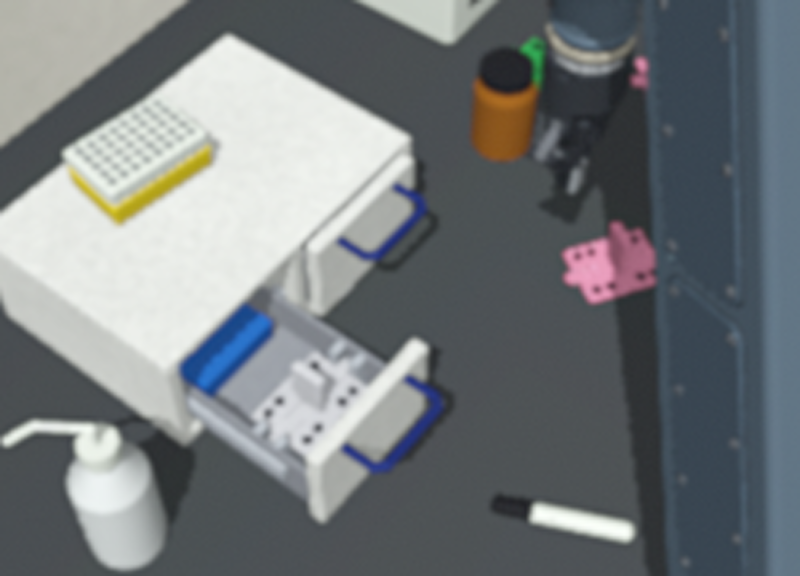

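View pics/top9.png

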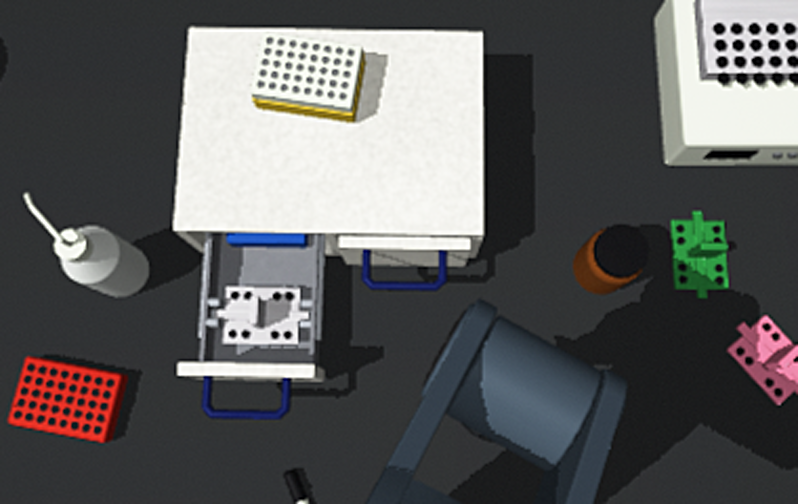

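The pictures show drawer a shut, drawer b at its end stop with the plate flat in the slots, and both the bottle and the jar standing. Handing in.

```bash
python3 -c "
from bench import manip
print(manip.finish_job())"
```

```text
the job is handed in; nothing more can be done
None
```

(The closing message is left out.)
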